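Reset the router with the thin driver

TASK

Take the thin-shafted driver out of the tool rack, reach its shaft down through the round, ringed hole in the router's top and gently press the recessed reset button at the bottom all the way down. Hold it down for a good three seconds and finish while still gripping the driver and holding the button down: do not let go or lift off. Leave the button in the square hole and everything else on the bench alone.

Things in the scene. Friction and masses are not known exactly. Their poses are not given: they have to be found in the camera images.
- router: Grey plastic router, fixed to the bench: a flat box 130 (x) x 190 (y) x 45 mm high with two holes near one long edge of its top (the -x one), vent slots behind them and, along the other long edge, two black stub aerials whose tops are 81 mm above the bench. Origin at the centre of its underside. It may stand on either side of the bench, turned up to 0.6 rad
- reset_hole (a point): Centre of the mouth of the round hole, 14 mm across, in the router's 5 mm thick top (45 mm above the bench), with a flat black ring of 26 mm outer diameter round it. In the router's frame at x -25, y +45 mm. z points up. The hole goes straight down
- square_hole (a point): Centre of the mouth of the other hole, square, 13 mm, no ring; in the router's frame at x -25, y -45 mm. The button below it must not be pressed
- reset_button (a joint): Travel of the button under the round hole, m: 0 up, 0.005 fully down. It is a white disc 19 mm wide, wider than the hole, whose top lies 16 mm below the router's top when up (29 mm above the bench). Sprung: it starts to move at about 2 N, is fully down at about 5 N, and springs back
- reset_button_top (a point): Centre of the top face of the button under the round hole; moves down with it
- pair_button (a joint): Travel of the button under the square hole, m: 0 up, 0.005 fully down; same kind of button
- rack: Dark steel tool rack, fixed: a plate 60 (x) x 200 (y) mm whose top is 110 mm above the bench, on two end cheeks, with two 18 mm holes at y +55 and -55 mm. Each holds one driver upright, the handle resting on the plate and the shaft hanging down through the hole. Origin at the centre of its underside. It may stand on either side of the bench, turned up to 0.6 rad
- stylus: The thin driver, loose, about 50 to 100 g, standing upright in one of the rack's two holes: navy square handle 24 x 24 mm, 80 mm tall (the lowest 76 mm is the gripping part, the top 4 mm a narrower cap), over a thin straight steel shaft 5 mm in diameter and 90 mm long. Origin at the centre of the handle's underside, z up along the handle, x and y square to the handle's sides
- stylus_tip (a point): Lower end of the thin driver's shaft, 90 mm below its body's origin
- nut_driver: The fat driver in the rack's other hole, loose: same make with a stubby handle 34 x 34 mm and 50 mm tall (its top 160 mm above the bench: lift the thin driver's tip over it) and a 16 mm thick shaft, which does not fit the router's holes. Origin at the centre of the handle's underside. Not to be moved
- hammer: Hammer lying on the bench beyond the router and rack, a bystander; origin below its handle
- mouse: White computer mouse, 110 x 60 x 32 mm, a bystander lying beyond the router and rack
- board_a: Green circuit board, 90 x 60 mm, parts up to 16 mm high, a bystander near the robot
- board_b: Green circuit board, 110 x 70 mm, parts up to 16 mm high, a bystander on the right
- cell: Grey battery cell lying down, 26 mm in diameter and 65 mm long, a bystander between router and rack, fixed to the bench
- pliers: Pliers with red grips, 175 mm long, 17 mm high, a bystander on the left
- screw_tray: Aluminium screw tray, 120 x 90 x 30 mm, a bystander lying beyond the router and rack
Mind the look-alikes: they are no part of the job. What is shaped like the stylus but yellow is not meant.

How it is judged (in metres and radians):
On the way, in this order (a step that is already met when the one before it is completed fails the run):
1. the thin driver is lifted clear of the rack, held in the fingers (z of stylus_tip in the frame of rack above 0.113 m and contact force between the fingers and stylus above 2 N), for 0.1 s.
2. the driver, gripped, holds the reset button down through the round hole for 2.5 s (value of joint reset_button above 0.0035 m and horizontal distance between stylus_tip and reset_hole below 0.008 m and z of stylus_tip in the frame of reset_hole below -0.015 m and contact force between stylus and reset_button above 1 N and contact force between the fingers and stylus above 2 N and contact force between stylus and rack below 0.1 N), for 2.5 s.
At the end, for the whole second after the job is handed in: The reset button is at least 3.5 mm of its 5 mm down, pressed with at least 1 N by the thin driver, whose tip is in the round hole (within 8 mm of its axis, at least 15 mm below the router's top), the driver gripped by the fingers and clear of the rack (all of step 2); the arm keeps its last pose, push and grip.
It fails at once if the button in the square hole is pressed (value of joint pair_button above 0.002 m).
It fails at once if the reset button is forced (over 40 N) (contact force between stylus and reset_button above 40 N).
It fails at once if a bystander or the fat driver is moved by over 30 mm (distance of any of hammer, mouse, board_a, board_b, pliers, screw_tray, nut_driver from where it was at the start of the episode above 0.03 m).
It also fails if it takes over 45 s, if anything falls off the work surface, if the arm or the gripper's body presses on something with over 40 N, if the wrist force passes 120 N, or if a joint passes its speed limit or range.

ROBOT

A 6-joint arm with a two-finger parallel gripper is mounted at the origin on the work surface. World frame = base frame: x ahead of the robot, y to its left, z up, the work surface at z = 0. Lengths are in m, angles in degrees, forces in N, time in s.
With the tool pointing down it reaches from about 0.375 to 0.9 m from the base axis. Payload 3.1 kg.
Tool frame: the origin (TCP) lies midway between the tips of the shut fingers; the grasp point (between the pads) lies 19 mm behind it; z points along the fingers, y is the line along which they close (so a half turn about z gives the same grasp; the last joint's range is limited). The gripper opens to 87 mm and grips with 3 to 60 N. Pads are 19 mm wide; open, the fingers measure 117 mm over their backs; the gripper's body (75 mm by 190 mm) begins 51 mm behind the grasp point.
Start: joints at [-82.477, 30.224, 82.088, -0, 67.689, -10.227], TCP at [0.191, -0.595, 0.223] pointing down, gripper open.
Joint ranges: [-176.69, 176.69], [-43.24, 126.21], [12.49, 139.97], [-82, 262], [0, 151.66], [-163.58, 163.58]. Speed limits (degrees/s): [159.86, 159.86, 180, 180, 180, 180].

INTERFACE

Orientations are given as a 3x3 rotation matrix whose columns are the frame's x, y, z axes.
In Python, from rig import read_state, optics, bot gives the robot as it stands. The module is installed in compiled form; this text tells all that it offers.
- The arm moves only by the tool send_rows, never from a script. Its argument "commands" is a list of rows, each a list of 7 numbers: the turn, a rotation vector about the tool's x, y, z in units of 5 degrees (1.0 is 5 degrees), then the shift along the tool's x, y, z in units of 30 mm (1.0 is 30 mm), then the opening, from 0 (shut) to 1 (fully open). In form: [[rx, ry, rz, tx, ty, tz, gripper], ...]. A call has 1 to 20 rows; each row is the pose to reach, as a shift and turn from the pose commanded when the call began, along the tool's axes at that moment; what a row does not reach only later rows make up. A row lasts 1/12 s, in which the tool goes at most 41.7 mm and 7.16 degrees, less where a joint would pass 70% of its speed; a pose out of reach is approached as far as the arm can. A call with a gripper value outside its range is refused whole. The fingers move at their own pace and stop on an object; the grip force is fixed at half the most. Time passes only in rows, so rows that repeat a pose let the fingers close. It gives the time, the measured TCP pose, the force, the opening and the grip force at its end, in the units of the state.
- read_state(): the state, without advancing time (a new reading comes with each control period).
- optics.capture(name): name is "scene" or "top"; returns a dict with "image" (384x512x3 uint8, blue, green, red), "intrinsics" (3x3 intrinsics, pixels), "extrinsics" (4x4, takes a point from world to camera coordinates). Camera axes: x right, y down, z forward; pixel columns grow to the right and rows downward; lengths in m; the calibration is good to about 2 mm. A picture is of the moment at which its call begins. There is no depth.
- bot.hand_in(): hands the job in; it is judged then, once.
The state is a dict: "time_s": time; "joint_positions": joint angles; "qvel": joint speeds; "tau": joint torques, N m; "position": TCP position; "tcp_rot": TCP orientation; "force": force on the tool from outside, world axes, zero at the start; "moment": the same for the moment, N m; "opening": opening from 0.0 (shut) to 1.0 (fully open); "grasp_force": force on a finger pad.
Only numpy, scipy, OpenCV 4.12 (cv2) and the standard library are available. Lean on these libraries where they do the work, as an engineer would, in place of code of your own. Each camera call takes 0.05 s, during which the arm holds its last target. There are 200 camera calls.

## Working session

There is one attempt and no reset: what is moved stays moved. The work goes in short steps, Python scripts to look and compute and a tool call to move; the robot and the scene stay as the last step left them, time stands still between calls to the robot, and variables do not carry over. Pictures are saved under pics/ and viewed, at most 10 in all, crops included, and the job is handed in when it is done.

Besides the shell and the picture viewer there is one more tool, called after "Emit:" by a JSON object that holds its "op" and its "data". send_rows: Moves the arm, as the interface text tells. Its arguments: {"type":"object","properties":{"commands":{"type":"array","items":{"type":"array","items":{"type":"number"}}}},"required":["commands"]}

```bash
mkdir -p pics; python3 - <<'E'
from rig import read_state, optics
import cv2,numpy as np,pickle
d={}
for n in("scene","top"):
    c=optics.capture(n);d[n]=c
    print(n,np.round(c["intrinsics"],1).tolist(),np.round(c["extrinsics"],4).tolist())
pickle.dump(d,open("cap0.pkl","wb"))
cv2.imwrite("pics/a.png",cv2.resize(d["scene"]["image"],(800,600),interpolation=cv2.INTER_CUBIC))
cv2.imwrite("pics/b.png",cv2.resize(d["top"]["image"],(800,600),interpolation=cv2.INTER_CUBIC))
s=read_state();print({k:s[k] for k in("time_s","position","tcp_rot","force","opening")})
E
```

```text
scene [[474.8, 0.0, 247.2], [0.0, 474.8, 189.8], [0.0, 0.0, 1.0]] [[0.8187, 0.5742, -0.01, -0.4833], [0.4569, -0.6618, -0.5944, -0.2176], [-0.3479, 0.482, -0.8041, 1.7443], [0.0, 0.0, 0.0, 1.0]]
top [[393.5, 0.0, 254.0], [0.0, 393.5, 194.3], [0.0, 0.0, 1.0]] [[0.013, -0.9999, 0.0091, -0.0178], [-0.9888, -0.0143, -0.1484, 0.6065], [0.1485, -0.0071, -0.9889, 1.2825], [0.0, 0.0, 0.0, 1.0]]
{'time_s': 0.1, 'position': array([ 0.1904816 , -0.59457634,  0.22167519]), 'tcp_rot': array([[ 9.52396079e-01,  3.04863286e-01, -2.93861818e-04],
       [ 3.04863274e-01, -9.52394188e-01,  1.92234745e-03],
       [ 3.06180872e-04, -1.92042385e-03, -9.99998109e-01]]), 'force': array([-0.12557293, -0.37870573,  0.14438826]), 'opening': 1.000321400389309}
```

View pics/a.png

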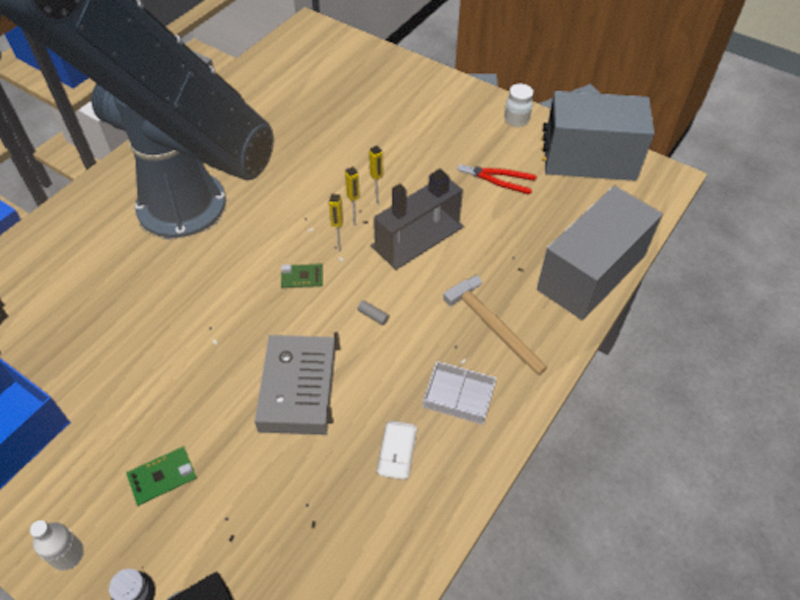

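View pics/b.png

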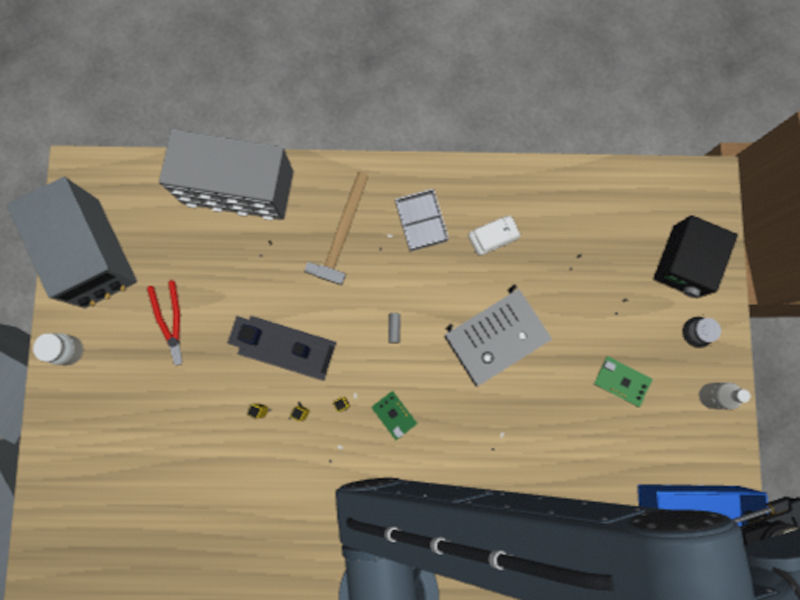

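The scene view shows the router (295,385) with its ringed hole at (286,356) and plain hole at (280,399). The rack is at (418,225), holding two dark drivers at (399,200) and (439,182), and three yellow look-alikes stand at (336,212), (352,184) and (376,162). In the top view the rack drivers are at (301,350) and (249,335), and the ringed hole is at (488,357). The navy candidates are the two in the rack. The taller, slimmer one at scene (399,200) / top (301,350) fits, and I'll confirm it in a crop.

```bash
python3 - <<'E'
import cv2,numpy as np,pickle
d=pickle.load(open("cap0.pkl","rb"))
s=d["scene"]["image"];t=d["top"]["image"]
def crop(i,x,y,w,h): return cv2.resize(i[y:y+h,x:x+w],(400,300),interpolation=cv2.INTER_CUBIC)
a=crop(s,225,100,80,60);b=crop(t,140,190,80,60);c=crop(s,155,205,80,60);e=crop(t,280,185,80,60)
cv2.imwrite("pics/c.png",np.vstack([np.hstack([a,b]),np.hstack([c,e])]))
E
```

```text
(no output)
```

View pics/c.png

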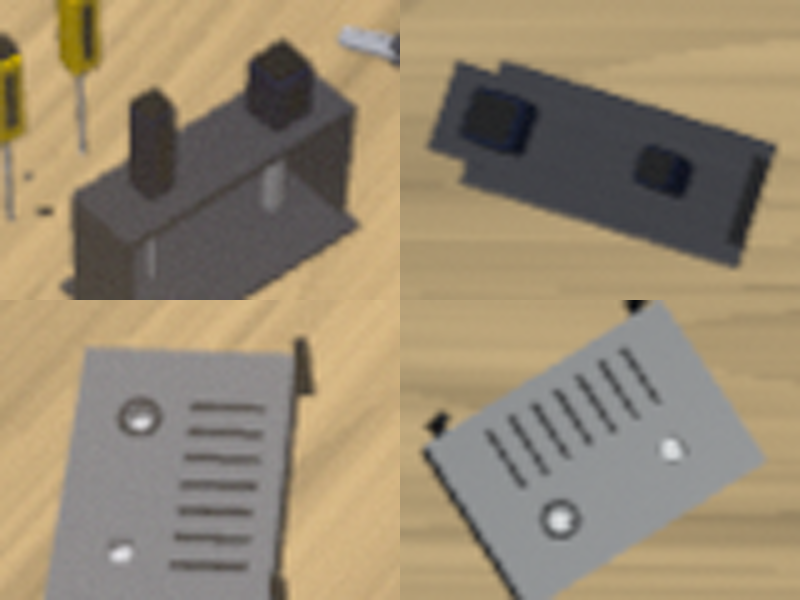

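The crop confirms it. The driver at scene crop (153,145) / top crop (662,170) has a tall slim navy handle and a thin shaft, so it is the stylus. The one at (280,85) / (497,120) is the stubby fat driver. The ringed round hole is at scene crop (139,416) and top crop (560,519).

```bash
cat > h.py <<'E'
import numpy as np,cv2
from scipy.spatial.transform import Rotation as Ro
def proj(c,P):
    E=c["extrinsics"];P=np.atleast_2d(P);q=P@E[:3,:3].T+E[:3,3];q=q@c["intrinsics"].T;return q[:,:2]/q[:,2:]
def ray(c,uv):
    E=c["extrinsics"];R=E[:3,:3];o=-R.T@E[:3,3];v=R.T@np.linalg.solve(c["intrinsics"],[*uv,1.]);return o,v/np.linalg.norm(v)
def plane(c,uv,z):
    o,v=ray(c,uv);return o+v*(z-o[2])/v[2]
def tri(c1,u1,c2,u2):
    o1,v1=ray(c1,u1);o2,v2=ray(c2,u2)
    a,b=np.linalg.lstsq(np.c_[v1,-v2],o2-o1,rcond=None)[0]
    p,q=o1+a*v1,o2+b*v2;return (p+q)/2,np.linalg.norm(p-q)
def big(m):
    cs,_=cv2.findContours(m.astype(np.uint8),cv2.RETR_EXTERNAL,cv2.CHAIN_APPROX_NONE);return sorted(cs,key=cv2.contourArea)[::-1]
def rows(p0,R0,p,yaw):
    "row numbers for target; yaw = direction of tool x in world, deg, tool down"
    y=np.radians(yaw);Rt=np.array([[np.cos(y),np.sin(y),0],[np.sin(y),-np.cos(y),0],[0,0,-1]])
    return np.round(np.r_[np.degrees(Ro.from_matrix(R0.T@Rt).as_rotvec())/5,R0.T@(np.array(p)-p0)/.03],3)
E
python3 - <<'E'
import pickle;from h import *
d=pickle.load(open("cap0.pkl","rb"));S,T=d["scene"],d["top"]
def ring(c,x,y):
    # dark ring pixels on grey: weighted centroid of darkness, incl. interior by hull
    i=cv2.resize(c["image"],None,fx=8,fy=8,interpolation=cv2.INTER_CUBIC).max(2)
    w=i[(y-8)*8:(y+8)*8,(x-8)*8:(x+8)*8]
    k=max((k for k in big(w<105)),key=cv2.contourArea);h=cv2.convexHull(k)
    (u,v),ax,a=cv2.fitEllipse(h);print("ring",ax,w.min(),np.median(w));return ((u+(x-8)*8+.5)/8-.5,(v+(y-8)*8+.5)/8-.5)
u1=ring(S,183,228);u2=ring(T,312,229)
P,e=tri(S,u1,T,u2);print("hole",u1,u2,P,e,plane(S,u1,.045),plane(T,u2,.045))
for n,c,(x,y,w,h) in(("S",S,(246,112,20,32)),("T",T,(184,214,20,20))):
    I=c["image"].astype(int)[y:y+h,x:x+w]
    print(n);print("\n".join(" ".join("%3d/%-3d"%(p[0]-p[2],p[2]) for p in r) for r in (I if n=="T" else I[::2])))
for n,c in(("S",S),("T",T)):
    H=cv2.cvtColor(c["image"],cv2.COLOR_BGR2HSV);m=cv2.inRange(H,(20,170,60),(35,255,255))
    for k in big(m)[:5]: print(n,cv2.boundingRect(k),cv2.contourArea(k))
E
```

```text
ring (58.268394470214844, 68.33940887451172) 85 142.0
ring (48.23384094238281, 57.91845703125) 75 150.0
hole (182.51024198532104, 228.07834148406982) (311.8544034957886, 229.15099811553955) [ 0.49271986 -0.20334669  0.04385154] 0.0020946812371708972 [ 0.49406809 -0.20311388  0.045     ] [ 0.49190789 -0.20391268  0.045     ]
S
-78/205 -79/207 -76/202 -77/200 -77/194 -76/196 -75/194 -77/202 -77/202 -77/203 -77/199 -75/195 -73/193 -74/191 -75/193 -77/199 -77/205 -80/211 -78/207 -78/205
-78/205 -76/200 -76/199 -75/194 -74/192 -74/197 -79/203 -78/204 -77/198 -74/194 -72/192 -75/191 -73/188 -75/192 -78/203 -82/210 -79/209 -78/206 -78/204 -76/199
-77/199 -78/194 -74/194 -76/196 -76/202 -80/203 -76/200 -75/196 -74/194 -74/192 -71/188 -76/195 -76/200 -80/210 -79/210 -81/207 -78/204 -77/201 -75/199 -75/196
-76/194 -74/197 -78/202 -78/206 -76/202 -74/198 -68/183 -53/144 -42/118 -22/82  -25/87  -51/143 -72/193 -81/209 -79/205 -75/202 -77/200 -78/197 -77/195 -73/194
-80/203 -81/205 -76/202 -74/196 -66/176 -35/101 -14/61  -14/61  -14/63  -15/61  -11/61  -13/59  -27/84  -55/149 -78/202 -76/197 -75/
[... 4504 characters left out ...]
6/65 
  6/65    6/66    5/67    6/66    5/66    6/64    7/64    5/66    6/66    7/65    6/64    6/65    5/66    6/65    5/66    5/66    6/67    7/64    5/66    6/65 
  7/64    5/66    5/65    4/67    6/67    6/65    5/66    6/66    6/65    7/63    6/66    5/66    7/65    6/64    5/66    6/66    6/66    7/66    6/65    6/66 
  5/65    6/65    5/66    6/65    6/67    6/65    7/66    7/66    5/67    6/66    5/66    7/65    7/65    7/64    4/67    7/66    6/65    6/65    6/66    7/64 
S (211, 127, 8, 18) 88.5
S (236, 97, 9, 18) 69.5
S (221, 110, 9, 18) 58.5
S (348, 101, 1, 1) 0.0
S (243, 103, 1, 2) 0.0
T (161, 259, 10, 8) 27.5
T (190, 260, 8, 9) 18.5
T (219, 254, 4, 8) 5.5
T (217, 255, 1, 1) 0.0
```

```bash
python3 - <<'E'
import pickle;from h import *
from rig import read_state
d=pickle.load(open("cap0.pkl","rb"));S,T=d["scene"],d["top"]
def m(c,x,y,w,h,thr,f):
    I=cv2.resize(c["image"][y:y+h,x:x+w],None,fx=8,fy=8,interpolation=cv2.INTER_CUBIC).astype(int)
    k=big(f(I)<thr)[0];k=k.reshape(-1,2);return cv2.convexHull(((k+.5)/8-.5+[x,y]).astype(np.float32))
def cen(k): M=cv2.moments(k);return np.array([M["m10"]/M["m00"],M["m01"]/M["m00"]])
red=lambda I:I[...,2]
ks=m(S,246,112,20,32,74,red);kt=m(T,184,214,20,20,50,red)
a,b=cen(ks),cen(kt);P,e=tri(S,a,T,b);print("handle centre",a,b,P,e)
# cap top face in top view: dark, weak blue
cap=m(T,184,214,20,20,0,lambda I:np.where((I[...,2]<42)&(I[...,0]-I[...,2]<10),-1,1))
q=plane(T,cen(cap),.19);r=cv2.minAreaRect(cap)
pw=np.array([plane(T,p,.19)[:2] for p in cap.reshape(-1,2)],np.float32);print("cap",cen(cap),q,cv2.minAreaRect(pw),"scene px",proj(S,q))
print("scene hull rows",ks[...,1].min(),ks[...,1].max(),ks[ks[...,0,1].argmin()])
for z in(.11,.19):print(z,proj(S,[*P[:2],z]),proj(T,[*P[:2],z]))
# rack top edge
e1,e2=[plane(T,(140+(u-400)/5-.4,190+v/5-.4),.11) for u,v in((500,62),(775,148))];dv=e2-e1;print("rack dir deg",np.degrees(np.arctan2(dv[1],dv[0])),np.linalg.norm(dv))
# hull of top-view model at yaw candidates : edge direction from base side
fat=plane(T,(140+95/5,190+118/5),.16);print("fat",fat)
for u,v in(((215,131),(218,254+1)),((225,113),(190,261)),((240,100),(164,262))):
    print("yellow",tri(S,u,T,v))
s=read_state();X=s["tcp_rot"][:,0];print(np.degrees(np.arctan2(X[1],X[0])))
E
```

```text
handle centre [255.03258347 129.07556121] [192.31723863 223.84191972] [0.49692069 0.17980804 0.14720119] 0.00037009937379130583
cap [190.36825437 223.15220094] [0.49566981 0.17917413 0.19      ] ((0.4946690499782562, 0.17962120473384857), (0.018460219725966454, 0.021669544279575348), 74.74886322021484) scene px [[254.58210999 119.63303486]]
scene hull rows 118.0625 139.5625 [[255.5625 118.0625]]
0.11 [[254.94042922 136.934802  ]] [[193.99116899 224.66851359]]
0.19 [[255.02055973 119.67494491]] [[190.16993041 222.72763087]]
rack dir deg -106.54333192693635 0.1845440246352796
fat [0.52569868 0.28039133 0.16      ]
yellow (array([0.40149276, 0.09597365, 0.15466145]), np.float64(0.004879257929976036))
yellow (array([0.38177837, 0.17849083, 0.15753254]), np.float64(0.007210938489077027))
yellow (array([0.38009038, 0.26015757, 0.15099744]), np.float64(0.0003600278836062122))
17.749939201855867
```

```bash
python3 - <<'E'
from h import *;from rig import read_state
s=read_state();p,R=s["position"],s["tcp_rot"]
for t in([.33,-.45,.3],[.47,-.2,.3],[.4965,.1797,.3]):print(rows(p,R,t,-15.5))
E
```

```text
[-2.200e-02  3.000e-03  6.650e+00  5.899e+00 -3.177e+00 -2.603e+00]
[-2.2000e-02  3.0000e-03  6.6500e+00  1.2884e+01 -9.6910e+00 -2.5880e+00]
[-2.2000e-02  3.0000e-03  6.6500e+00  1.7584e+01 -2.1476e+01 -2.5640e+00]
```

Emit:
{"op": "send_rows", "data": {"commands": [[0, 0, 3, 5.9, -3.18, -2.6, 1], [0, 0, 3, 5.9, -3.18, -2.6, 1], [0, 0, 3, 5.9, -3.18, -2.6, 1], [0, 0, 3, 5.9, -3.18, -2.6, 1], [0, 0, 3, 5.9, -3.18, -2.6, 1], [0, 0, 5, 12.88, -9.69, -2.59, 1], [0, 0, 5, 12.88, -9.69, -2.59, 1], [0, 0, 5, 12.88, -9.69, -2.59, 1], [0, 0, 5, 12.88, -9.69, -2.59, 1], [0, 0, 5, 12.88, -9.69, -2.59, 1], [0, 0, 5, 12.88, -9.69, -2.59, 1], [0, 0, 5, 12.88, -9.69, -2.59, 1], [0, 0, 6.65, 17.58, -21.48, -2.57, 1], [0, 0, 6.65, 17.58, -21.48, -2.57, 1], [0, 0, 6.65, 17.58, -21.48, -2.57, 1], [0, 0, 6.65, 17.58, -21.48, -2.57, 1], [0, 0, 6.65, 17.58, -21.48, -2.57, 1], [0, 0, 6.65, 17.58, -21.48, -2.57, 1], [0, 0, 6.65, 17.58, -21.48, -2.57, 1], [0, 0, 6.65, 17.58, -21.48, -2.57, 1]]}}

```text
time_s: 1.77
position: [0.492, 0.1287, 0.2995]
tcp_rot: [[0.964, -0.267, -0.001], [-0.267, -0.964, -0.0], [-0.001, 0.0, -1.0]]
force: [0.6, 0.0, 0.2]
opening: 0.999
grasp_force: 0.0
```

```bash
python3 - <<'E'
from h import *;from rig import read_state
s=read_state();p,R=s["position"],s["tcp_rot"];print(s["time_s"],p,R[:,0],R[:,2],s["joint_positions"],s["force"])
print(rows(p,R,[.4965,.1797,.3],-15.5),rows(p,R,[.4965,.1797,.135],-15.5))
E
```

```text
1.7667 [0.49196366 0.12865952 0.29950007] [ 9.63641017e-01 -2.67199662e-01 -5.74867720e-04] [-6.25271952e-04 -1.03555875e-04 -9.99999799e-01] [ 2.05041849e+00  1.60412235e+01  9.27757522e+01 -4.90909873e-03
  7.12190391e+01  1.07549697e+02] [0.58771677 0.01170007 0.23094659]
[ 0.003  0.007  0.    -0.309 -1.68  -0.017] [ 3.000e-03  7.000e-03  0.000e+00 -3.060e-01 -1.681e+00  5.483e+00]
```

Emit:
{"op": "send_rows", "data": {"commands": [[0, 0, 0, -0.31, -1.68, 0, 1], [0, 0, 0, -0.31, -1.68, 0, 1], [0, 0, 0, -0.31, -1.68, 0, 1], [0, 0, 0, -0.31, -1.68, 0, 1]]}}

```text
time_s: 2.1
position: [0.4966, 0.1775, 0.2992]
tcp_rot: [[0.964, -0.266, -0.001], [-0.266, -0.964, -0.001], [-0.001, 0.001, -1.0]]
force: [-0.2, 0.3, -0.2]
opening: 1.0
grasp_force: 0.0
```

```bash
python3 - <<'E'
from h import *;from rig import read_state
s=read_state();p,R=s["position"],s["tcp_rot"];print(s["time_s"],p)
print(rows(p,R,[.4965,.1797,.3],-15.5),rows(p,R,[.4965,.1797,.135],-15.5))
E
```

```text
2.1 [0.49660123 0.17749816 0.29923342]
[ 0.017  0.01   0.019 -0.023 -0.07  -0.026] [ 0.017  0.01   0.019 -0.018 -0.078  5.474]
```

Emit:
{"op": "send_rows", "data": {"commands": [[0, 0, 0, 0, -0.05, 0.7, 1], [0, 0, 0, 0, -0.05, 1.4, 1], [0, 0, 0, 0, -0.05, 2.1, 1], [0, 0, 0, 0, -0.05, 2.8, 1], [0, 0, 0, 0, -0.05, 3.5, 1], [0, 0, 0, 0, -0.05, 4.2, 1], [0, 0, 0, 0, -0.05, 4.8, 1], [0, 0, 0, 0, -0.05, 5.2, 1], [0, 0, 0, 0, -0.05, 5.4, 1], [0, 0, 0, 0, -0.05, 5.4, 1], [0, 0, 0, 0, -0.05, 5.4, 1]]}}

```text
time_s: 3.02
position: [0.4979, 0.1779, 0.1379]
tcp_rot: [[0.963, -0.269, -0.0], [-0.269, -0.963, -0.0], [0.0, 0.0, -1.0]]
force: [0.1, -0.2, 0.5]
opening: 0.999
grasp_force: 0.0
```

```bash
python3 - <<'E'
from h import *;from rig import read_state,optics
s=read_state();p,R=s["position"],s["tcp_rot"];print(s["time_s"],p,s["force"])
print(rows(p,R,[.4965,.1797,.135],-15.5))
i=optics.capture("scene")["image"][85:160,210:310];j=optics.capture("top")["image"][185:260,140:240]
cv2.imwrite("pics/d.png",cv2.resize(np.hstack([i,j]),(800,300),interpolation=cv2.INTER_CUBIC))
E
```

```text
3.0167 [0.49786861 0.17786029 0.13794205] [ 0.11211138 -0.17190533  0.45550054]
[ 0.003 -0.001 -0.02  -0.06  -0.047  0.098]
```

View pics/d.png

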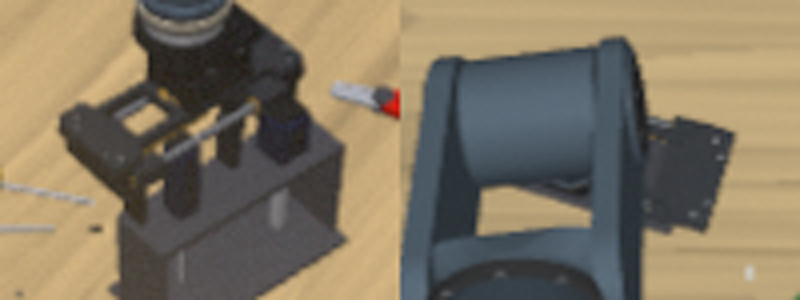

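The open fingers straddle the slim navy handle (crop 183,175), clear of the fat driver at (285,130). The steel shafts at left, (45,190) and (30,230), suggest the yellow drivers are now lying down, so I'll check that with the next picture. Closing.

Emit:
{"op": "send_rows", "data": {"commands": [[0, 0, 0, -0.03, -0.04, 0.05, 1], [0, 0, 0, -0.03, -0.04, 0.05, 0], [0, 0, 0, -0.03, -0.04, 0.05, 0], [0, 0, 0, -0.03, -0.04, 0.05, 0], [0, 0, 0, -0.03, -0.04, 0.05, 0], [0, 0, 0, -0.03, -0.04, 0.05, 0], [0, 0, 0, -0.03, -0.04, 0.05, 0], [0, 0, 0, -0.03, -0.04, 0.05, 0], [0, 0, 0, -0.03, -0.04, 0.05, 0], [0, 0, 0, -0.03, -0.04, 0.05, 0], [0, 0, 0, -0.03, -0.04, 0.05, 0], [0, 0, 0, -0.03, -0.04, 0.05, 0]]}}

```text
time_s: 4.12
position: [0.497, 0.1804, 0.1362]
tcp_rot: [[0.964, -0.267, -0.0], [-0.267, -0.964, -0.0], [-0.0, 0.0, -1.0]]
force: [-0.8, -0.0, -0.4]
opening: 0.277
grasp_force: 30.0
```

```bash
python3 - <<'E'
from h import *;from rig import read_state,optics
s=read_state();print(s["time_s"],s["position"],s["force"],s["moment"],s["opening"],s["grasp_force"])
cv2.imwrite("pics/e.png",cv2.resize(optics.capture("scene")["image"],(800,600),interpolation=cv2.INTER_CUBIC))
E
```

```text
4.1167 [0.4969621  0.18043156 0.13620889] [-0.75912069 -0.02913981 -0.37300536] [ 0.0708399   0.05490423 -0.00506858] 0.27683901288347224 29.99978903448209
```

View pics/e.png

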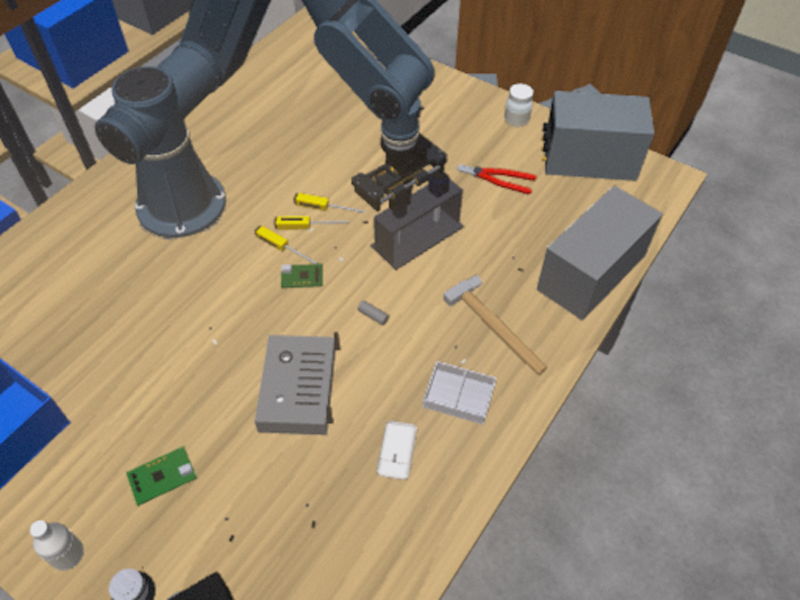

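The thin driver is gripped: the opening is 24 mm and the grip 30 N. The three yellow drivers have toppled and lie at (272,237), (293,222) and (311,201). They are well inside the bench edge and out of my path. Lifting.

Emit:
{"op": "send_rows", "data": {"commands": [[0, 0, 0, 0, 0, -0.3, 0], [0, 0, 0, 0, 0, -0.8, 0], [0, 0, 0, 0, 0, -1.5, 0], [0, 0, 0, 0, 0, -2.2, 0], [0, 0, 0, 0, 0, -2.9, 0], [0, 0, 0, 0, 0, -3.6, 0], [0, 0, 0, 0, 0, -4.3, 0], [0, 0, 0, 0, 0, -5.0, 0], [0, 0, 0, 0, 0, -5.6, 0], [0, 0, 0, 0, 0, -6.0, 0], [0, 0, 0, 0, 0, -6.0, 0], [0, 0, 0, 0, 0, -6.0, 0], [0, 0, 0, 0, 0, -6.0, 0]]}}

```text
time_s: 5.25
position: [0.4961, 0.1804, 0.3155]
tcp_rot: [[0.964, -0.267, -0.002], [-0.267, -0.964, -0.0], [-0.002, 0.001, -1.0]]
force: [-0.4, 0.6, -0.8]
opening: 0.276
grasp_force: 30.0
```

```bash
python3 - <<'E'
from h import *;from rig import read_state
s=read_state();p,R=s["position"],s["tcp_rot"];print(s["time_s"],p,s["force"],s["grasp_force"])
print(rows(p,R,[.493,-.2035,.315],-15.5), rows(p,R,[.493,-.2035,.315],0))
E
```

```text
5.25 [0.49611509 0.18036516 0.31552166] [-0.4247568  0.6356173 -0.7827469] 29.999852639157325
[ 8.0000e-03  1.9000e-02 -0.0000e+00  3.3200e+00  1.2358e+01  2.0000e-02] [ 5.0000e-03  2.0000e-02 -3.1000e+00  3.3200e+00  1.2358e+01  2.0000e-02]
```

Emit:
{"op": "send_rows", "data": {"commands": [[0, 0, 0, 0.25, 0.9, 0, 0], [0, 0, 0, 0.5, 1.9, 0, 0], [0, 0, 0, 0.78, 2.9, 0, 0], [0, 0, 0, 1.05, 3.9, 0, 0], [0, 0, 0, 1.32, 4.9, 0, 0], [0, 0, 0, 1.58, 5.9, 0, 0], [0, 0, 0, 1.85, 6.9, 0, 0], [0, 0, 0, 2.12, 7.9, 0, 0], [0, 0, 0, 2.4, 8.9, 0, 0], [0, 0, 0, 2.66, 9.9, 0, 0], [0, 0, 0, 2.93, 10.9, 0, 0], [0, 0, 0, 3.2, 11.9, 0, 0], [0, 0, 0, 3.32, 12.36, 0, 0], [0, 0, 0, 3.32, 12.36, 0, 0], [0, 0, 0, 3.32, 12.36, 1, 0], [0, 0, 0, 3.32, 12.36, 2, 0], [0, 0, 0, 3.32, 12.36, 2.5, 0], [0, 0, 0, 3.32, 12.36, 2.5, 0], [0, 0, 0, 3.32, 12.36, 2.5, 0], [0, 0, 0, 3.32, 12.36, 2.5, 0]]}}

```text
time_s: 6.92
position: [0.4945, -0.203, 0.2421]
tcp_rot: [[0.964, -0.266, 0.001], [-0.266, -0.964, -0.0], [0.001, 0.0, -1.0]]
force: [0.6, -0.8, 0.3]
opening: 0.276
grasp_force: 30.0
```

```bash
python3 - <<'E'
from h import *;from rig import read_state,optics
import pickle
s=read_state();p=s["position"];print(s["time_s"],p,s["force"],s["moment"],s["grasp_force"])
d={n:optics.capture(n) for n in("scene","top")};pickle.dump(d,open("cap1.pkl","wb"))
o=[]
for n in d:
    tip=p+[0,0,-.116];u,h=proj(d[n],[tip,[.493,-.2035,.045]]);print(n,u,h)
    x,y=max(0,int(u[0])-32),max(0,int(u[1])-32);print(x,y);o.append(cv2.resize(d[n]["image"][y:y+64,x:x+64],(400,400),interpolation=cv2.INTER_CUBIC))
cv2.imwrite("pics/f.png",np.hstack(o))
E
```

```text
6.9167 [ 0.49454901 -0.20296793  0.24207631] [ 0.62025176 -0.75895662  0.2818487 ] [0.02167534 0.04285469 0.04839349] 29.999985478352755
scene [179.32079291 213.27383121] [182.15679003 227.99667184]
147 181
top [315.54516129 226.73130253] [311.72795788 228.82126557]
283 194
```

View pics/f.png

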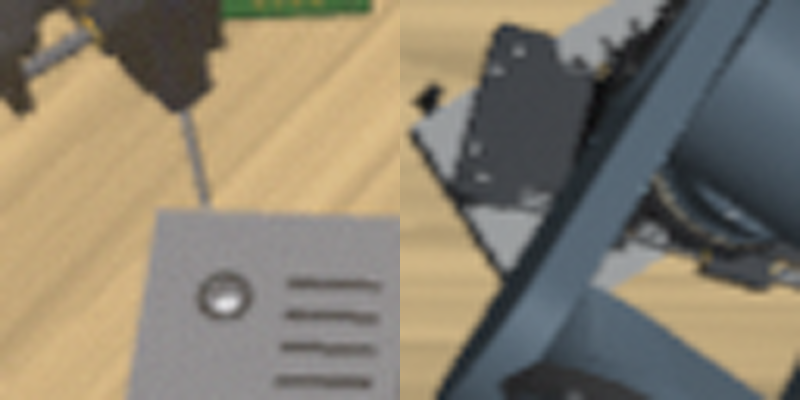

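In the scene view the shaft tip is at crop (208,208), which is image (180,214) and within 1 px of the predicted point. The ringed hole is at crop (224,296). The top view is blocked by the arm. I'll lower the tip to just above the mouth and measure tip against hole by differencing scene images.

Emit:
{"op": "send_rows", "data": {"commands": [[0, 0, 0, 0, 0, 0.6, 0], [0, 0, 0, 0, 0, 1.2, 0], [0, 0, 0, 0, 0, 1.8, 0], [0, 0, 0, 0, 0, 2.1, 0], [0, 0, 0, 0, 0, 2.3, 0], [0, 0, 0, 0, 0, 2.3, 0], [0, 0, 0, 0, 0, 2.3, 0], [0, 0, 0, 0, 0, 2.3, 0]]}}

```text
time_s: 7.68
position: [0.4947, -0.2039, 0.1733]
tcp_rot: [[0.964, -0.267, 0.002], [-0.267, -0.964, -0.001], [0.002, 0.001, -1.0]]
force: [0.5, -0.1, -0.5]
opening: 0.276
grasp_force: 30.0
```

```bash
python3 - <<'E'
from h import *;from rig import read_state,optics
import pickle
s=read_state();p=s["position"];print(s["time_s"],p,s["force"])
d=pickle.load(open("cap0.pkl","rb"));A=d["scene"]["image"]
ims=[optics.capture("scene")["image"].astype(float) for _ in range(4)];B=np.mean(ims,0)
D=np.abs(B-A).max(2);c=d["scene"]
tip=p+[0,0,-.116];print("pred tip,+20mm",proj(c,[tip,tip+[0,0,.02]]),"hole",proj(c,[.4932,-.2033,.045]))
x,y=168,196
print("\n".join("%d "%(y+i)+" ".join("%3d"%v for v in r) for i,r in enumerate(D[y:y+40,x:x+26])))
o=[cv2.resize(I[y-10:y+40,x-10:x+40],(400,400),interpolation=cv2.INTER_CUBIC) for I in(B.astype(np.uint8),np.dstack([np.clip(D*3,0,255).astype(np.uint8)]*3))]
cv2.imwrite("pics/g.png",np.hstack(o))
E
```

```text
7.6833 [ 0.49465649 -0.20393849  0.173311  ] [ 0.49619569 -0.08036457 -0.46741248]
pred tip,+20mm [[181.99653648 226.19699375]
 [181.18695771 222.61283201]] hole [[182.24994811 227.98243772]]
196 103 103 110 113 119 119 113 103 101 120 128 136 131 133 133 132 110  42   1   4   3   1   2   2   2   4
197 106 107 113 116 119 119 118 119 122 131 133 137 134 133 129 128  94  31   2   1   3   2   1   1   1   5
198 110 115 116 120 121 118 122 129 131 134 133 133 132 130 129 127  97  41   5   1   1   1   1   0   1   3
199 113 115 120 122 121 124 127 130 131 130 133 131 130 126 123 124 104  42   4   2   3   3   3   0   0   3
200 115 123 124 120 120 125 129 127 131 133 129 129 123 125 122 127 119  57   2   2   1   3   1   4   3   2
201 123 124 123 125 123 130 131 133 128 131 127 126 124 124 128 131 133  64   1   2   0   1   1   2   2   1
202 123 123 118 125 128 129 130 133 127 127 126 125 124 126 130 130 130  67   1   1   1   2   2   3   3   2
203 120 119 126 129 129 128 129 131 129 125 120 121 126 130 131 116  93  51   3   3   2   2   5   2   2   5
204 119 124 123 131 129 128 129 129 125 121 
[... 2711 characters left out ...]
   1   4   2   4   3   2   2   1   2   0   3   3   0
230   3   0   1   1   1   3   2   4   4   1   3   2   2   1   3   1   5   1   4   1   4   3   2   2   3   2
231   3   3   3   4   5   1   3   4   4   2   1   2   1   1   2   4   1   2   5   1   4   3   3   2   2   1
232   3   1   3   1   3   3   3   3   4   1   2   1   2   2   1   1   2   1   2   4   1   2   2   2   2   3
233   3   3   1   1   4   4   3   4   1   0   4   2   1   3   1   4   0   3   1   4   1   4   4   1   3   1
234   5   1   2   2   4   2   4   5   2   3   5   2   2   3   1   5   0   2   1   0   4   2   1   2   2   5
235   1   1   2   3   1   2   4   2   1   4   3   3   3   3   2   2   2   3   1   1   1   3   4   3   4   1
```

View pics/g.png

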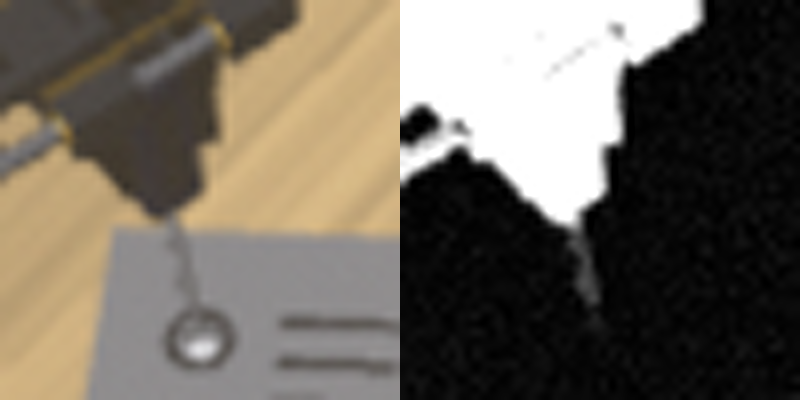

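The tip measures (182.2,226.5) in the scene against a predicted (182.0,226.2), and the ring centre is (182.5,228.1). The tip is therefore about 1 mm off the hole axis, at ~57 mm height. I'll make a small correction and go into the hole.

Emit:
{"op": "send_rows", "data": {"commands": [[0, 0, 0, -0.03, 0, 0, 0], [0, 0, 0, -0.03, 0, 0.15, 0], [0, 0, 0, -0.03, 0, 0.3, 0], [0, 0, 0, -0.03, 0, 0.45, 0], [0, 0, 0, -0.03, 0, 0.6, 0], [0, 0, 0, -0.03, 0, 0.7, 0], [0, 0, 0, -0.03, 0, 0.75, 0], [0, 0, 0, -0.03, 0, 0.75, 0], [0, 0, 0, -0.03, 0, 0.75, 0]]}}

```text
time_s: 8.63
position: [0.493, -0.2032, 0.1496]
tcp_rot: [[0.964, -0.267, -0.0], [-0.267, -0.964, 0.0], [-0.0, -0.0, -1.0]]
force: [-0.5, 0.4, -1.0]
opening: 0.273
grasp_force: 30.0
```

```bash
python3 - <<'E'
from rig import read_state
s=read_state();print(s["time_s"],s["position"],s["position"][2]-.116,s["force"],s["moment"])
E
```

```text
8.6333 [ 0.49300426 -0.2032217   0.1495774 ] 0.033577401261394094 [-0.49175953  0.39625973 -0.96385307] [0.06542925 0.01368328 0.01456692]
```

The tip is 11 mm inside the hole with no contact force. Pressing gently.

Emit:
{"op": "send_rows", "data": {"commands": [[0, 0, 0, 0, 0, 0.05, 0], [0, 0, 0, 0, 0, 0.1, 0], [0, 0, 0, 0, 0, 0.15, 0], [0, 0, 0, 0, 0, 0.18, 0], [0, 0, 0, 0, 0, 0.21, 0], [0, 0, 0, 0, 0, 0.21, 0], [0, 0, 0, 0, 0, 0.21, 0], [0, 0, 0, 0, 0, 0.21, 0]]}}

```text
time_s: 9.3
position: [0.4931, -0.2033, 0.1437]
tcp_rot: [[0.964, -0.267, 0.0], [-0.267, -0.964, -0.0], [0.0, 0.0, -1.0]]
force: [-0.4, 1.4, 1.8]
opening: 0.274
grasp_force: 30.0
```

```bash
cat > st.py <<'E'
from rig import read_state
s=read_state();print(s["time_s"],s["position"],s["position"][2]-.116,s["force"],s["moment"],s["grasp_force"])
E
python3 st.py
```

```text
9.3 [ 0.49310412 -0.20328937  0.14365913] 0.02765912623760887 [-0.43635858  1.36325167  1.84633832] [ 0.06926893  0.08391697 -0.00110831] 30.000229196157306
```

The reading is ~2.8 N at ~1.3 mm travel, which fits the button's spring. Going on to the bottom.

Emit:
{"op": "send_rows", "data": {"commands": [[0, 0, 0, 0, 0, 0.03, 0], [0, 0, 0, 0, 0, 0.06, 0], [0, 0, 0, 0, 0, 0.09, 0], [0, 0, 0, 0, 0, 0.11, 0], [0, 0, 0, 0, 0, 0.13, 0], [0, 0, 0, 0, 0, 0.13, 0], [0, 0, 0, 0, 0, 0.13, 0], [0, 0, 0, 0, 0, 0.13, 0]]}}

```text
time_s: 9.97
position: [0.4932, -0.2033, 0.1399]
tcp_rot: [[0.964, -0.267, 0.0], [-0.267, -0.964, -0.0], [0.0, 0.0, -1.0]]
force: [-1.7, -0.1, 6.9]
opening: 0.275
grasp_force: 30.0
```

```bash
python3 st.py
```

```text
9.9667 [ 0.4931553  -0.20330496  0.13993464] 0.023934640729845566 [-1.66289531 -0.08165348  6.8767556 ] [0.12452524 0.23551368 0.00672209] 30.000796483363956
```

The button has bottomed: ~7–8 N at tip height 24 mm. Holding.

Emit:
{"op": "send_rows", "data": {"commands": [[0, 0, 0, 0, 0, 0.01, 0], [0, 0, 0, 0, 0, 0.01, 0], [0, 0, 0, 0, 0, 0.01, 0], [0, 0, 0, 0, 0, 0.01, 0], [0, 0, 0, 0, 0, 0.01, 0], [0, 0, 0, 0, 0, 0.01, 0], [0, 0, 0, 0, 0, 0.01, 0], [0, 0, 0, 0, 0, 0.01, 0], [0, 0, 0, 0, 0, 0.01, 0], [0, 0, 0, 0, 0, 0.01, 0], [0, 0, 0, 0, 0, 0.01, 0], [0, 0, 0, 0, 0, 0.01, 0], [0, 0, 0, 0, 0, 0.01, 0], [0, 0, 0, 0, 0, 0.01, 0], [0, 0, 0, 0, 0, 0.01, 0], [0, 0, 0, 0, 0, 0.01, 0], [0, 0, 0, 0, 0, 0.01, 0], [0, 0, 0, 0, 0, 0.01, 0], [0, 0, 0, 0, 0, 0.01, 0], [0, 0, 0, 0, 0, 0.01, 0]]}}

```text
time_s: 11.63
position: [0.4932, -0.2033, 0.1398]
tcp_rot: [[0.964, -0.267, 0.001], [-0.267, -0.964, -0.0], [0.001, 0.0, -1.0]]
force: [-1.0, 0.3, 6.9]
opening: 0.276
grasp_force: 30.0
```

Emit:
{"op": "send_rows", "data": {"commands": [[0, 0, 0, 0, 0, 0, 0], [0, 0, 0, 0, 0, 0, 0], [0, 0, 0, 0, 0, 0, 0], [0, 0, 0, 0, 0, 0, 0], [0, 0, 0, 0, 0, 0, 0], [0, 0, 0, 0, 0, 0, 0], [0, 0, 0, 0, 0, 0, 0], [0, 0, 0, 0, 0, 0, 0], [0, 0, 0, 0, 0, 0, 0], [0, 0, 0, 0, 0, 0, 0], [0, 0, 0, 0, 0, 0, 0], [0, 0, 0, 0, 0, 0, 0], [0, 0, 0, 0, 0, 0, 0], [0, 0, 0, 0, 0, 0, 0], [0, 0, 0, 0, 0, 0, 0], [0, 0, 0, 0, 0, 0, 0], [0, 0, 0, 0, 0, 0, 0], [0, 0, 0, 0, 0, 0, 0], [0, 0, 0, 0, 0, 0, 0], [0, 0, 0, 0, 0, 0, 0]]}}

```text
time_s: 13.3
position: [0.4932, -0.2033, 0.1399]
tcp_rot: [[0.964, -0.267, 0.0], [-0.267, -0.964, -0.0], [0.001, 0.0, -1.0]]
force: [-0.4, 0.1, 7.2]
opening: 0.273
grasp_force: 30.0
```

```bash
python3 st.py; python3 - <<'E'
from rig import optics
import cv2
cv2.imwrite("pics/i.png",cv2.resize(optics.capture("scene")["image"][175:265,130:250],(800,600),interpolation=cv2.INTER_CUBIC))
E
```

```text
13.3 [ 0.49317624 -0.20328207  0.13985981] 0.023859806044732215 [-0.3834985   0.05433498  7.17767688] [0.19843804 0.29905706 0.00195807] 30.000972531270236
```

View pics/i.png

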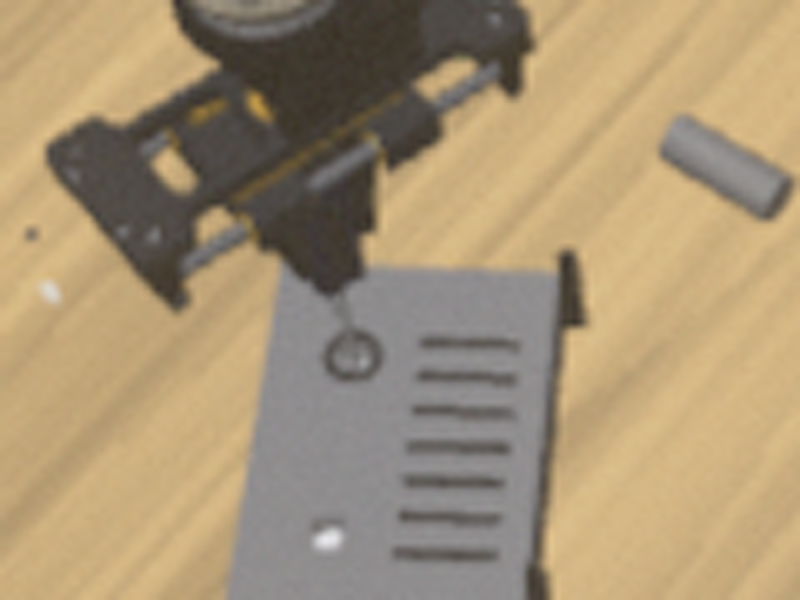

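The shaft goes into the ringed hole at (352,355), and the square hole at (328,537) is untouched. The button has been held for over 3.3 s at a steady ~8 N, so I'm handing in.

```bash
python3 -c "
from rig import bot
print(bot.hand_in())"
```

```text
the job is handed in; nothing more can be done
None
```

I handed the job in with the thin driver still gripped and holding the reset button fully down through the round hole, after 3.3 s at about 8 N; the only thing disturbed that I saw was the three yellow look-alike drivers, which toppled on the bench before the grasp (cause not established), and the judge returned no verdict.

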